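Walk the bench block round to face the walnut rail

ROBOT

A 6-joint arm with a two-finger parallel gripper is mounted at the origin on the work surface. World frame = base frame: x ahead of the robot, y to its left, z up, the work surface at z = 0. Lengths are in m, angles in degrees, forces in N, time in s.
With the tool pointing down it reaches from about 0.4 to 0.825 m from the base axis. Payload 7 kg.
Tool frame: the origin (TCP) lies on the front face of the gripper's body, between the roots of the fingers; the fingertips stand 66 mm ahead of it and the grasp point (between the pads) lies 47 mm ahead of it; z points along the fingers, y is the line along which they close (so a half turn about z gives the same grasp; the last joint's range is limited). The gripper opens to 88 mm and grips with 3 to 60 N. Pads are 19 mm wide; open, the fingers measure 130 mm over their backs; the gripper's body (78 mm by 193 mm) begins 47 mm behind the grasp point.
Start: joints at [-56.889, 20.546, 0.682, 0, -70.136, -16.507], TCP at [0.193, -0.647, 0.292] pointing down, gripper open.
Joint ranges: [-176.03, 176.03], [-82.01, 121.73], [-58.28, 71.71], [-173.87, 95.51], [-174.79, -0.11], [-173.66, 173.66]. Speed limits (degrees/s): [136.94, 136.94, 172.46, 180, 180, 180].

INTERFACE

Orientations are given as [roll, pitch, yaw] about the fixed x, y, z axes, in that order (R = Rz(yaw) Ry(pitch) Rx(roll)).
In Python, from plant import ctrl gives the robot as it stands.
- The arm moves only by the tool send_rows, never from a script. Its argument "deltas" is a list of rows, each a list of 2 entries, a list of its own where there are three numbers: the shift along the tool's x, y, z each as a share of 800 mm, from -1 to 1, then the turn about the tool's z as a share of 90 degrees, from -1 to 1. A call has exactly 5 rows; each row is the pose to reach, as a shift and turn from the pose commanded when the call began, along the tool's axes at that moment; what a row does not reach only later rows make up. A row lasts 1/12 s, in which the tool goes at most 41.7 mm and 7.16 degrees, less where a joint would pass 70% of its speed; a pose out of reach is approached as far as the arm can. A call with a number of a shift or a turn outside -1 to 1 is refused whole. A call with a gripper value outside its range is refused whole. "gripper" is the opening, from 0 (shut) to 1 (fully open), set as the call begins (left out, the last holds). The fingers move at their own pace and stop on an object; the grip force is fixed at half the most. Time passes only in rows, so rows that repeat a pose let the fingers close, or fill a call up. It gives the time, the measured TCP pose, the force, the opening and the grip force at its end, in the units of the state.
- ctrl.get_obs(): the state, without advancing time (a new reading comes with each control period).
- ctrl.snapshot(name): name is "scene" or "top" or "wrist"; returns a dict with "color" (480x640x3 uint8, red, green, blue), "vertical_fov" (degrees; the focal length in pixels is half the picture's height over the tangent of half this angle, whatever the lens; pixels are square), "cx", "cy" (the principal point, pixels), "k1" (the pictures are not rectified: a ray, as slopes to the right and down, at radius r is drawn at 1 + k1 r^2 times it, then the intrinsics apply), "rvec" (rotation vector, rad) and "tvec" (3), from world to camera coordinates, as OpenCV has them. Camera axes: x right, y down, z forward; pixel columns grow to the right and rows downward; lengths in m; the calibration is good to about 2 mm. A picture is of the moment at which its call begins. There is no depth.
- ctrl.close_job(): hands the job in; it is judged then, once.
Trained networks look in a picture, given as the dict that the camera call returned (one of the last four; its "shot" number tells which), for a name from the list of things; names that differ only in an ending like _2 or _b are one class to them, and where a whole thing is asked for, a point or a joint stands for the part that bears it (a point fixed in the world has none). Each returns a list of dicts, best first, with "conf" (0 to 1); they miss things now and then, are a little off and sometimes report something else, mostly with a low value. They report only what shows in the picture. A call takes as long as a camera call. They do not tell look-alikes from the thing itself.
- ctrl.boxes_of(picture, thing): "xy" ([column, row] as shares, 0 to 1, of the picture: columns of its width, rows of its height, amid what is visible of it).
- ctrl.cut_out(picture, thing): "pixels" (480x640 bool, what is visible of it) and "xy" ([column, row] as shares, 0 to 1, of the picture: columns of its width, rows of its height, amid what is visible of it).
The state is a dict: "clock": time; "joint_pos": joint angles; "qvel": joint speeds; "tau": joint torques, N m; "tool_pos": TCP position; "orientation": TCP orientation; "force": force on the tool from outside, world axes, zero at the start; "moment": the same for the moment, N m; "opening": finger opening in m; "gripper_force": force on a finger pad.
Only numpy, scipy, OpenCV 4.12 (cv2) and the standard library are available. Lean on these libraries where they do the work, as an engineer would, in place of code of your own. Each camera call takes 0.05 s, during which the arm holds its last target. There are 200 camera calls.

TASK

The heavy steel bench block stands askew in front of the walnut bracket's rail, and it has to lie flat against it before tacks can be straightened on it. Walk it round where it stands with pushes of the fingers, a part of the turn at a time - first on its brass side near one end, then on its black side near the opposite end, and so on in turn - until a long side (either will do) squarely faces the rail, with the block still clear of the rail and its middle within 4 cm of where it began. Then push it straight up to the rail until that long side lies flat against it, its whole length in front of the rail; never pinch, lift or tip the block, and leave the dish, dispenser and clamp where they are.

Things in the scene. Friction and masses are not known exactly. Their poses are not given: they have to be found in the camera images.
- block: Heavy cast steel bench block, loose, 0.65 to 0.85 kg: 46 mm (x, with both cheeks) by 90 mm (y) by 32 mm high (z). Origin: centre of its underside. Long side at +x brass, at -x black; stripes of these colours run along the top's edges. It slides on the table under a push of 4 to 11 N and turns when pushed near an end. Either long side may end up against the rail.
- cheek_brass: The brass plate, 3 x 90 x 32 mm, that covers the whole +x long side of the block and is fixed to it. Origin: middle of its lower edge, 21.5 mm to +x of the block's origin; axes as the block's.
- cheek_black: The black plate, 3 x 90 x 32 mm, that covers the whole -x long side of the block and is fixed to it. Origin: middle of its lower edge, 21.5 mm to -x of the block's origin; axes as the block's.
- rail: Dark walnut bracket fixed to the table. Its rail is 240 mm long (y), 40 mm high and 20 mm thick; origin: middle of the lower edge of the rail's front face, the flat face that looks to its -x, towards the block and the robot. Its x axis points from the block into the rail. Behind the rail it goes on 70 mm to +x as a low foot with two gussets.
- dish: Pale blue ceramic dish, loose, 90 mm across, 30 mm high; origin: centre of its underside. Leave alone.
- dispenser: Clear acrylic nail dispenser with white top and red push button, loose, 62 x 52 mm, 65 mm high; origin: centre of its underside. Leave alone.
- clamp: Aluminium corner clamp (L-shaped, with a spring clip), loose, about 70 x 70 mm, 22 mm high; origin: centre of its underside. Leave alone.
Things that resemble listed ones, but are neither listed nor needed, are in the scene too. What is shaped like the block but pink or turquoise is not meant. Of the things shaped like the rail, the walnut one is meant.

How it is judged (in metres and radians):
On the way, in this order (a step that is already met when the one before it is completed fails the run):
1. the fingers push the block's brass side while it still stands askew (contact force between the fingers and cheek_brass above 1 N and angle between the x axis of block and the x axis of rail, either way round above 0.2 rad), for 0.1 s.
2. then they push its black side while it still stands askew (contact force between the fingers and cheek_black above 1 N and angle between the x axis of block and the x axis of rail, either way round above 0.2 rad), for 0.1 s.
3. the block has been turned on the spot: a long side faces the rail within 0.14 rad, the block clear of the rail, its middle within 45 mm of where it began (angle between the x axis of block and the x axis of rail, either way round below 0.14 rad and distance of block from where it was at the start of the episode below 0.045 m and x of block in the frame of rail below -0.04 m), for 0.2 s.
At the end, for the whole second after the job is handed in: A long side of the block lies against the rail's front face: gap at its middle under 3.5 mm, parallel within 0.06 rad, the whole block in front of the rail's length (5 mm allowed), standing flat on the table and at rest; dish, dispenser and clamp within 15 mm of where they stood (angle between the x axis of block and the x axis of rail, either way round below 0.06 rad and x of block in the frame of rail between -0.0265 and -0.018 m and y of block in the frame of rail between -0.08 and 0.08 m and height (world z) of block below 0.004 m and angle between block's own z axis and vertical below 0.05 rad and linear speed of block below 0.01 m/s and distance of each of dish, dispenser, clamp from where it was at the start of the episode below 0.015 m); the robot touches nothing.
It fails at once if the block is lifted off the table (height (world z) of block above 0.006 m).
It fails at once if the block is tipped (angle between block's own z axis and vertical above 0.15 rad).
It fails at once if the block is pinched: the fingers press its brass and black sides at once (contact force between the fingers and cheek_brass above 1 N and contact force between the fingers and cheek_black above 1 N).
It fails at once if the dish, dispenser or clamp is disturbed (distance of any of dish, dispenser, clamp from where it was at the start of the episode above 0.015 m).
It also fails if it takes over 61 s, if anything falls off the work surface, if the arm or the gripper's body presses on something with over 40 N, if the wrist force passes 120 N, or if a joint passes its speed limit or range.

## Working session

There is one attempt and no reset: what is moved stays moved. The work goes in short steps, Python scripts to look and compute and a tool call to move; the robot and the scene stay as the last step left them, time stands still between calls to the robot, and variables do not carry over. Pictures are saved under pics/ and viewed, at most 10 in all, crops included, and the job is handed in when it is done.

Besides the shell and the picture viewer there is one more tool, called after ">>>" as a command line: name --argument value ..., lists and objects as JSON in quotes. send_rows: Moves the arm, as the interface text tells. Shift numbers are shares of 800 mm and turn numbers shares of 90 degrees, none past 1 either way. Its arguments: {"type":"object","properties":{"deltas":{"type":"array","items":{"type":"array"}},"gripper":{"type":"number"}},"required":["deltas"]}

```bash
mkdir -p pics; ls
cat > h.py <<'E'
import numpy as np, cv2
from plant import ctrl
def cam(p):
    f=240/np.tan(np.radians(p["vertical_fov"])/2)
    R=cv2.Rodrigues(np.array(p["rvec"],float))[0]; return f,R,np.array(p["tvec"],float)
def toworld(p,px,z):
    f,R,t=cam(p); px=np.atleast_2d(np.array(px,float))
    d=(px-[p["cx"],p["cy"]])/f; u=d.copy()
    for _ in range(20): u=d/(1+p["k1"]*(u**2).sum(1,keepdims=True))
    r=np.c_[u,np.ones(len(u))]@R; c=-R.T@t
    s=(z-c[2])/r[:,2]; return c+r*s[:,None]
def topx(p,X):
    f,R,t=cam(p); X=np.atleast_2d(X)@R.T+t; u=X[:,:2]/X[:,2:]
    return u*(1+p["k1"]*(u**2).sum(1,keepdims=True))*f+[p["cx"],p["cy"]]
def save(p,n): cv2.imwrite("pics/"+n+".png",p["color"][:,:,::-1])
E
python3 - <<'E'
from h import *
for n in ["top","scene"]:
    p=ctrl.snapshot(n); save(p,n+"0")
    for t in ["block","rail","dish","dispenser","clamp","cheek_brass","cheek_black"]:
        for b in ctrl.boxes_of(p,t)[:3]:
            px=np.array(b["xy"])*[640,480]; print(n,t,round(b["conf"],2),px.round(),toworld(p,px,.03)[0].round(3))
print(ctrl.get_obs())
E
```

```text
pics
top block 0.72 [251. 368.] [0.37  0.122 0.03 ]
top block 0.71 [289. 275.] [0.515 0.071 0.03 ]
top block 0.71 [189. 300.] [0.47  0.227 0.03 ]
top rail 0.78 [327. 191.] [0.658 0.013 0.03 ]
top rail 0.68 [489. 173.] [ 0.7   -0.264  0.03 ]
top dish 0.85 [428. 297.] [ 0.486 -0.15   0.03 ]
top dispenser 0.9 [191. 218.] [0.605 0.235 0.03 ]
top clamp 0.93 [221. 143.] [0.741 0.196 0.03 ]
top clamp 0.57 [300. 272.] [0.521 0.052 0.03 ]
top cheek_brass 0.4 [242. 378.] [0.355 0.135 0.03 ]
top cheek_black 0.69 [201. 295.] [0.479 0.208 0.03 ]
top cheek_black 0.54 [260. 358.] [0.386 0.11  0.03 ]
top cheek_black 0.49 [300. 259.] [0.541 0.053 0.03 ]
scene block 0.93 [333. 231.] [0.533 0.07  0.03 ]
scene block 0.86 [434. 222.] [0.481 0.23  0.03 ]
scene block 0.58 [378. 178.] [0.386 0.126 0.03 ]
scene rail 0.68 [284. 297.] [0.679 0.025 0.03 ]
scene rail 0.67 [ 98. 290.] [ 0.719 -0.247  0.03 ]
scene dish 0.63 [209. 198.] [ 0.495 -0.154  0.03 ]
scene dispenser 0.91 [436. 277.] [0.599 0.238 0.03 ]
scene clamp 0.63 [402. 369.] [0.763 0.202 0.03 ]
scene cheek_brass 0.4 [434. 281.] [0.607 0.235 0.03 ]
sc
[... 192 characters left out ...]
3.] [0.563 0.06  0.03 ]
{'clock': 0.8, 'joint_pos': array([-5.68899669e+01,  2.05442718e+01,  6.81432416e-01,  1.23082741e-03,
       -7.01377367e+01, -1.65077906e+01]), 'qvel': array([-0.0646496 , -0.01726806,  0.01546723,  0.03982006,  0.00053721,
       -0.03267257]), 'tau': array([ 6.01282427e-04, -5.82288551e+01,  2.93278474e+01,  7.00197637e+00,
        1.23920990e-02, -4.27772045e-05]), 'tool_pos': array([ 0.19283697, -0.64683183,  0.2921847 ]), 'orientation': array([ 1.79999777e+02, -1.27357924e-03, -1.63397339e+02]), 'force': array([-0.39997998, -0.0194549 , -0.04723866]), 'moment': array([-0.02704935,  0.00622921, -0.02046439]), 'gripper_force': 0.0, 'opening': 0.08771828575602068}
```

View pics/top0.png

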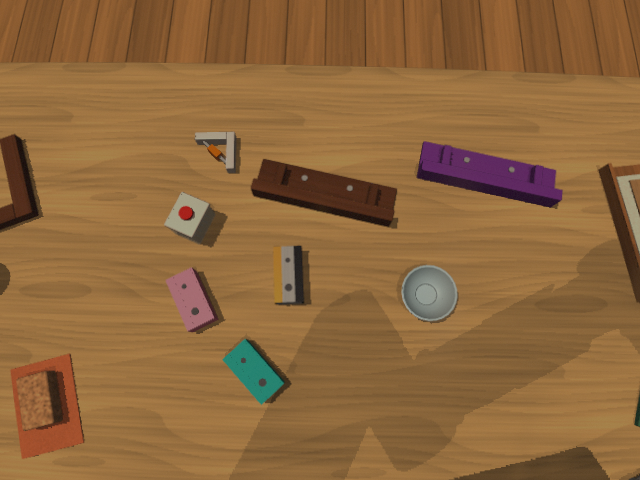

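View pics/scene0.png

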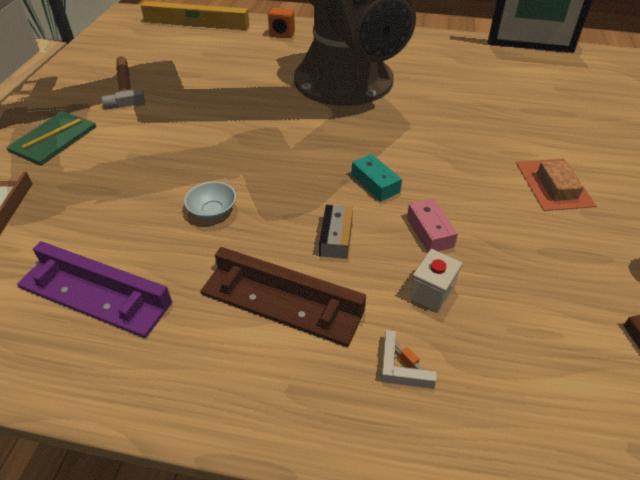

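The top view shows the block at (289,275), with brass to the left and black to the right. The walnut rail's front edge runs from (252,188) to (393,222). The dish is at (428,293) and the dispenser at (189,217). Next I'll fit the block and rail poses by silhouette.

```bash
cat >> h.py <<'E'
from scipy.optimize import minimize
def box(x0,x1,y0,y1,h): return np.array([[x,y,z] for x in(x0,x1) for y in(y0,y1) for z in(0,h)],float)
BLOCK=[box(-.023,.023,-.045,.045,.032)]
RAIL=[box(0,.02,-.12,.12,.04),box(0,.09,-.12,.12,.008)]
def rend(p,parts,q,up=4):
    c,s=np.cos(q[2]),np.sin(q[2]); m=np.zeros((480*up,640*up),np.uint8)
    for P in parts:
        W=P.copy(); W[:,0]=q[0]+c*P[:,0]-s*P[:,1]; W[:,1]=q[1]+s*P[:,0]+c*P[:,1]
        h=cv2.convexHull((topx(p,W)*up+(up-1)/2).round().astype(np.int32)); cv2.fillConvexPoly(m,h,1)
    return cv2.resize(m.astype(np.float32),(640,480),interpolation=cv2.INTER_AREA)
def fit(p,mask,parts,q0):
    M=mask.astype(np.float32)
    f=lambda v: np.abs(rend(p,parts,[v[0]/1e3,v[1]/1e3,v[2]/50])-M).sum()
    v0=np.array([q0[0]*1e3,q0[1]*1e3,q0[2]*50])
    for d in (8,2):
        r=minimize(f,v0,method="Nelder-Mead",options=dict(initial_simplex=v0+np.r_[np.zeros((1,3)),np.eye(3)*d],xatol=.05,fatol=.5)); v0=r.x
    return np.array([v0[0]/1e3,v0[1]/1e3,v0[2]/50]),r.fun/M.sum()
def blockfit(p,q0,rad=60):
    c=topx(p,[q0[0],q0[1],.03])[0]
    L=[b for b in ctrl.cut_out(p,"block") if np.hypot(*(np.array(b["xy"])*[640,480]-c))<rad]
    L.sort(key=lambda b:np.hypot(*(np.array(b["xy"])*[640,480]-c)))
    return fit(p,L[0]["pixels"],BLOCK,q0) if L else None
def rel(q,r):
    d=np.array(q[:2])-r[:2]; c,s=np.cos(r[2]),np.sin(r[2]); return np.array([c*d[0]+s*d[1],-s*d[0]+c*d[1],np.degrees(q[2]-r[2])])
E
python3 - <<'E'
from h import *
for n in ["top","scene"]:
    p=ctrl.snapshot(n)
    q,e=blockfit(p,[.515,.071,1.55]); print(n,"block",q[:2].round(4),np.degrees(q[2]).round(1),e)
    for b in ctrl.cut_out(p,"rail")[:2]:
        r,e=fit(p,b["pixels"],RAIL,[.63,.01,-.22]); print("rail",b["conf"],r[:2].round(4),np.degrees(r[2]).round(1),e,rel(q,r).round(4))
p=ctrl.snapshot("top");c=p["color"][150:330,220:420]
cv2.imwrite("pics/c1.png",cv2.resize(c[:,:,::-1],None,fx=3,fy=3,interpolation=cv2.INTER_CUBIC))
p=ctrl.snapshot("wrist"); save(p,"w0")
E
```

```text
top block [0.5167 0.0719] 94.8 0.04234848484848485
rail 0.65 [0.63   0.0234] -12.5 0.25005464242000347 [-1.211000e-01  2.290000e-02  1.072451e+02]Traceback (most recent call last):
  File "<stdin>", line 4, in <module>
TypeError: cannot unpack non-iterable NoneType object
```

Run:
```python
from h import *
p=ctrl.snapshot("top");c=p["color"][150:310,220:410]
cv2.imwrite("pics/c1.png",cv2.resize(c[:,:,::-1],None,fx=4,fy=3.75,interpolation=cv2.INTER_CUBIC))
for b in ctrl.cut_out(p,"rail"):
    m=b["pixels"]; print(b["conf"],m.sum(),cv2.minAreaRect(np.argwhere(m)[:,::-1].astype(np.int32)), b["xy"])
```

```text
0.8 5627 ((324.0187683105469, 192.22515869140625), (145.037841796875, 41.049163818359375), 13.157543182373047) [0.5092, 0.3956]
0.56 5428 ((490.7908630371094, 173.75686645507812), (147.0937042236328, 39.943111419677734), 12.283956527709961) [0.7627, 0.3619]
```

View pics/c1.png

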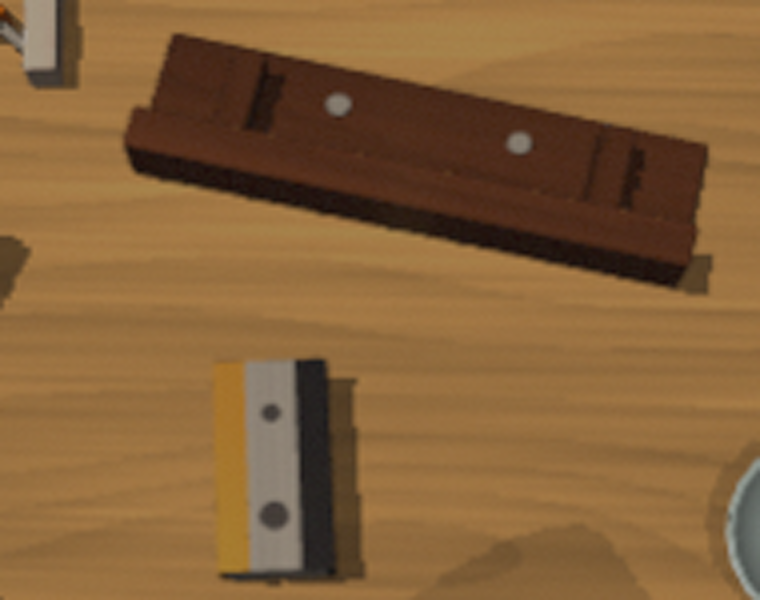

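Run:
```python
from h import *
p=ctrl.snapshot("top")
P=lambda L:np.array(L)/[4,3.75]+[219.6,149.6]
def d(a): v=a[0]-a[1]; return a.round(4)[:,:2].tolist(),a.mean(0).round(4)[:2],np.hypot(v[0],v[1]).round(4),np.degrees(np.arctan2(v[1],v[0])).round(2)-90
print("bot",d(toworld(p,P([(137,172),(678,287)]),0)))
print("top",d(toworld(p,P([(125,147),(690,265)]),.04)))
print(toworld(p,P([(215,362),(325,358),(336,570),(220,575)]),.032).round(4)[:,:2])
b=[x for x in ctrl.cut_out(p,"rail") if x["xy"][0]<.6][0]
for f in (.07,.09):
  r,e=fit(p,b["pixels"],[RAIL[0],box(0,f,-.12,.12,.008)],[.645,.02,-.22]); print(f,r,e)
```

```text
bot ([[0.6578, 0.1381], [0.6087, -0.0958]], array([0.6332, 0.0212]), np.float64(0.239), np.float64(-11.86))
top ([[0.6552, 0.1381], [0.6072, -0.0942]], array([0.6312, 0.0219]), np.float64(0.2371), np.float64(-11.680000000000007))
[[0.5609 0.0969]
 [0.5639 0.0526]
 [0.473  0.0453]
 [0.4697 0.0906]]
0.07 [ 0.63106777  0.02315584 -0.21896496] 0.05415968732551647
0.09 [ 0.62958463  0.02221719 -0.19762235] 0.324178764191327
```

>>> send_rows --deltas '[[[-0.04, 0.025, 0.01], 0.037], [[-0.08, 0.05, 0.02], 0.074], [[-0.12, 0.075, 0.03], 0.111], [[-0.16, 0.1, 0.04], 0.148], [[-0.2, 0.122, 0.046], 0.184]]' --gripper 0

```text
clock: 1.67
tool_pos: [0.3188, -0.5058, 0.2547]
orientation: [180.0, -0.0, 179.8]
force: [0.4, 0.3, 0.3]
opening: 0.0598
gripper_force: 0.0
```

>>> send_rows --deltas '[[[-0.034, 0.037, 0.01], 0], [[-0.068, 0.074, 0.02], 0], [[-0.1, 0.11, 0.03], 0], [[-0.134, 0.148, 0.04], 0], [[-0.168, 0.185, 0.044], 0]]'

```text
clock: 2.08
tool_pos: [0.4532, -0.3576, 0.2194]
orientation: [180.0, -0.0, -180.0]
force: [1.2, 0.3, 0.1]
opening: 0.0265
gripper_force: 0.0
```

>>> send_rows --deltas '[[[-0.006, 0.048, 0.005], 0], [[-0.013, 0.095, 0.01], 0], [[-0.02, 0.143, 0.015], 0], [[-0.026, 0.19, 0.02], 0], [[-0.032, 0.238, 0.025], 0]]'

```text
clock: 2.5
tool_pos: [0.4781, -0.1673, 0.2002]
orientation: [-180.0, 0.0, -180.0]
force: [1.1, -0.7, -0.2]
opening: 0.0009
gripper_force: 0.0
```

>>> send_rows --deltas '[[[0, 0.048, 0], 0], [[0, 0.095, 0], 0], [[0, 0.143, 0], 0], [[0, 0.19, 0], 0], [[0, 0.238, 0], 0]]'

```text
clock: 2.92
tool_pos: [0.4776, 0.0232, 0.2006]
orientation: [180.0, 0.0, -179.9]
force: [0.6, -0.7, 0.2]
opening: 0.0008
gripper_force: 0.0
```

>>> send_rows --deltas '[[[0, 0.04, 0], 0], [[0, 0.08, 0], 0], [[0, 0.12, 0], 0], [[0, 0.144, 0], 0], [[0, 0.144, 0], 0]]'

```text
clock: 3.33
tool_pos: [0.4783, 0.1399, 0.2005]
orientation: [180.0, 0.1, -179.8]
force: [0.3, -0.1, -0.1]
opening: 0.0002
gripper_force: 0.0
```

Run:
```python
from h import *
p=ctrl.snapshot("wrist"); save(p,"w1")
c=p["color"].copy()
print(topx(p,[[.517,.0715,.032],[.478,.14,.135]]))
try:
  q,e=blockfit(p,[.517,.0715,1.654]); print(q,np.degrees(q[2]),e)
except Exception as x: print(x)
```

```text
[[228.29062123 288.1747216 ]
 [319.65716643 308.83336997]]
[0.51656698 0.07413036 1.63982025] 93.95477921164577 0.38272252385653177
```

View pics/w1.png

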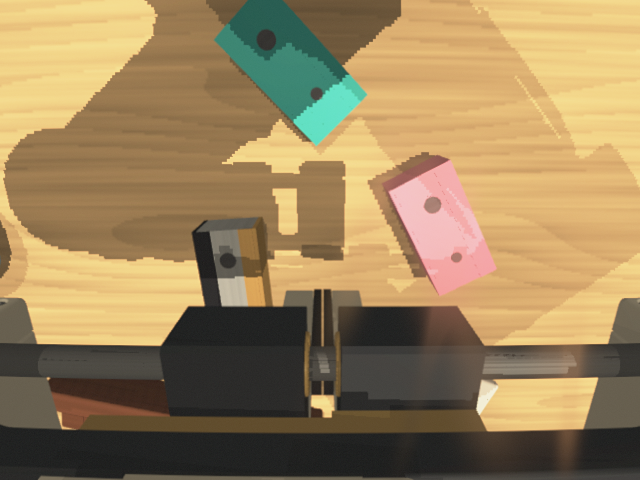

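The wrist view shows the block at about (230,260) left of the shut fingers, with free floor below them between the block and the pink one at (440,230). I'll lower and push the brass side.

>>> send_rows --deltas '[[[0, 0, 0.04], 0], [[0, 0, 0.08], 0], [[0, 0, 0.12], 0], [[0, 0, 0.149], 0], [[0, 0, 0.149], 0]]'

```text
clock: 3.85
tool_pos: [0.4755, 0.1339, 0.0771]
orientation: [-179.8, -0.4, 179.9]
force: [-0.7, -0.5, -0.5]
opening: 0.0004
gripper_force: 0.0
```

>>> send_rows --deltas '[[[0, -0.01, 0], 0], [[0, -0.02, 0], 0], [[0, -0.03, 0], 0], [[0, -0.04, 0], 0], [[0, -0.05, 0], 0]]'

```text
clock: 4.27
tool_pos: [0.4786, 0.0963, 0.0825]
orientation: [179.9, 0.2, -180.0]
force: [-2.8, 6.1, 3.3]
opening: 0.0006
gripper_force: 2.9
```

>>> send_rows --deltas '[[[0, -0.006, 0], 0], [[0, -0.012, 0], 0], [[0, -0.018, 0], 0], [[0, -0.024, 0], 0], [[0, -0.024, 0], 0]]'

```text
clock: 4.68
tool_pos: [0.4785, 0.077, 0.082]
orientation: [179.9, 0.1, -180.0]
force: [-0.6, 1.8, 1.3]
opening: 0.0003
gripper_force: 0.6
```

Run:
```python
from h import *
for n in ["scene","top","wrist"]:
    p=ctrl.snapshot(n)
    try:
      q,e=blockfit(p,[.517,.0715,2.1]); print(n,q.round(4),np.degrees(q[2]),e)
    except Exception as x: print(n,x)
    if n=="scene":
        cv2.imwrite("pics/s2.png",cv2.resize(p["color"][130:330,200:460,::-1],None,fx=3,fy=3))
print(ctrl.get_obs()["tool_pos"],ctrl.get_obs()["force"])
```

```text
scene [0.5246 0.0545 2.099 ] 120.26458865026446 0.029304979253112033
top cannot unpack non-iterable NoneType object
wrist cannot unpack non-iterable NoneType object
[0.47763822 0.07709968 0.08090032] [ 0.91249778 -0.2580329   1.53017916]
```

View pics/s2.png

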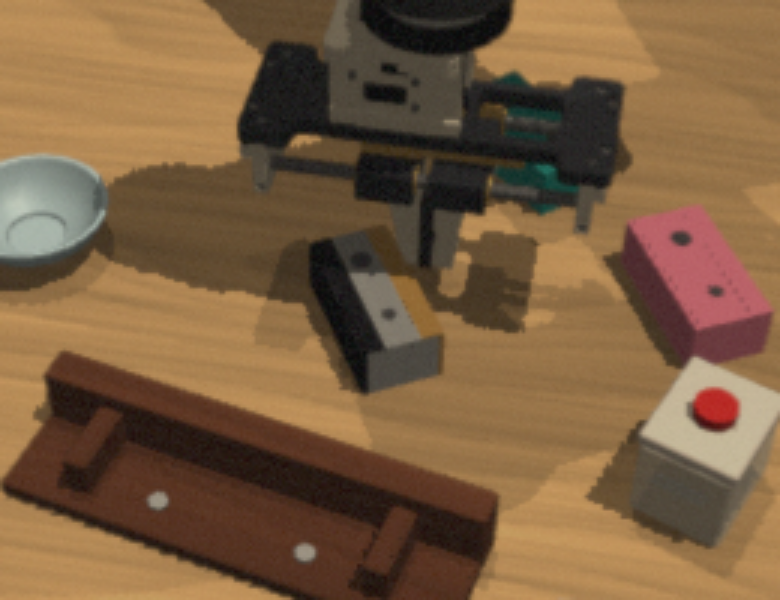

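The scene view shows the block at crop (375,310), turned to about 120°, with the fingers on its brass side near the robot end. Next is the black side at the far end.

>>> send_rows --deltas '[[[0, 0.01, 0], 0], [[0, 0.01, -0.025], 0], [[0, 0.01, -0.05], 0], [[-0.035, -0.02, -0.05], 0], [[-0.07, -0.045, -0.05], 0]]'

```text
clock: 5.4
tool_pos: [0.5347, 0.0425, 0.1227]
orientation: [179.9, 0.2, -179.7]
force: [0.8, 1.0, 0.3]
opening: 0.0004
gripper_force: 0.0
```

>>> send_rows --deltas '[[[-0.036, -0.016, 0], 0], [[-0.071, -0.031, 0], 0], [[-0.071, -0.031, 0.02], 0], [[-0.071, -0.031, 0.045], 0], [[-0.071, -0.031, 0.05], 0]]'

```text
clock: 5.82
tool_pos: [0.5893, 0.0163, 0.0777]
orientation: [-179.9, -0.3, 180.0]
force: [-1.5, 0.1, -0.6]
opening: 0.0005
gripper_force: 0.0
```

```bash
cat > look.py <<'E'
import sys
from h import *
q0=[float(x) for x in sys.argv[1:4]]; q0[2]=np.radians(q0[2])
R=np.array([.632,.022,np.radians(-12)])
for n in ["scene","top"]:
    p=ctrl.snapshot(n)
    try:
      q,e=blockfit(p,q0); print(n,q.round(4),np.degrees(q[2]).round(1),round(e,3),"rel",rel(q,R).round(4))
    except Exception as x: print(n,x)
o=ctrl.get_obs(); print(o["tool_pos"].round(4),o["force"].round(1),o["orientation"].round(1))
E
python3 look.py .5246 .0545 120
```

```text
scene [0.527  0.0602 1.7202] 98.6 2.21 rel [-1.107000e-01  1.560000e-02  1.105592e+02]
top [0.5236 0.0543 2.0929] 119.9 0.038 rel [-1.127000e-01  9.000000e-03  1.319135e+02]
[0.5909 0.0171 0.0816] [0.  0.2 0.7] [-180.     0.  -179.9]
```

>>> send_rows --deltas '[[[0.006, 0.01, 0], 0], [[0.0125, 0.0215, 0], 0], [[0.018, 0.0285, 0], 0], [[0.023, 0.0355, 0], 0], [[0.029, 0.041, 0], 0]]'

```text
clock: 6.43
tool_pos: [0.5682, 0.0508, 0.082]
orientation: [179.9, 0.2, -179.9]
force: [4.2, -1.1, 0.3]
opening: 0.0001
gripper_force: 1.7
```

>>> send_rows --deltas '[[[0.004, 0.004, 0], 0], [[0.008, 0.007, 0], 0], [[0.008, 0.007, 0], 0], [[0.008, 0.007, 0], 0], [[0.008, 0.007, 0], 0]]'

```text
clock: 6.85
tool_pos: [0.5604, 0.0547, 0.0807]
orientation: [-180.0, -0.1, -180.0]
force: [1.4, 0.6, -0.1]
opening: 0.0004
gripper_force: 0.4
```

```bash
python3 look.py .52 .06 142
```

```text
scene [0.509  0.0849 1.719 ] 98.5 2.04 rel [-1.334000e-01  3.590000e-02  1.104933e+02]
top [0.5084 0.0607 2.3989] 137.4 0.172 rel [-1.289000e-01  1.220000e-02  1.494464e+02]
[0.5604 0.0545 0.0805] [ 0.8 -0.4  0.5] [-1.8e+02 -1.0e-01 -1.8e+02]
```

>>> send_rows --deltas '[[[0.004, 0.003, 0], 0], [[0.008, 0.006, 0], 0], [[0.012, 0.009, 0], 0], [[0.016, 0.012, 0], 0], [[0.016, 0.012, 0], 0]]'

```text
clock: 7.47
tool_pos: [0.5475, 0.0651, 0.081]
orientation: [180.0, -0.0, -179.9]
force: [1.3, -0.7, -0.5]
opening: 0.0006
gripper_force: 0.4
```

```bash
python3 look.py .502 .065 152
```

```text
scene [0.3529 0.1228 3.1047] 177.9 0.452 rel [-2.939000e-01  4.060000e-02  1.898838e+02]
top [0.4987 0.0632 2.6066] 149.3 0.236 rel [-1.389000e-01  1.260000e-02  1.613487e+02]
[0.5477 0.0645 0.0808] [ 0.1 -0.6 -1. ] [-1.8e+02 -1.0e-01 -1.8e+02]
```

>>> send_rows --deltas '[[[-0.009, -0.005, 0], 0], [[-0.009, -0.005, -0.025], 0], [[-0.009, -0.005, -0.05], 0], [[0.025, 0, -0.05], 0], [[0.065, 0.005, -0.05], 0]]'

```text
clock: 8.08
tool_pos: [0.4981, 0.0687, 0.1218]
orientation: [179.9, 0.1, 180.0]
force: [0.1, 0.8, 0.1]
opening: 0.0004
gripper_force: 0.0
```

>>> send_rows --deltas '[[[0.036, 0.003, 0], 0], [[0.072, 0.005, 0], 0], [[0.072, 0.005, 0.02], 0], [[0.072, 0.005, 0.045], 0], [[0.072, 0.005, 0.05], 0]]'

```text
clock: 8.5
tool_pos: [0.4377, 0.0719, 0.0795]
orientation: [-179.9, -0.1, -180.0]
force: [-1.4, -1.5, 0.2]
opening: 0.0006
gripper_force: 0.0
```

```bash
python3 look.py .4987 .0632 149.3
```

```text
scene [0.5002 0.0637 2.5912] 148.5 0.03 rel [-1.376000e-01  1.340000e-02  1.604643e+02]
top cannot unpack non-iterable NoneType object
[0.4393 0.0725 0.0813] [ 0.4 -0.7  0. ] [-180.   -0. -180.]
```

>>> send_rows --deltas '[[[-0.008, -0.004, 0], 0], [[-0.016, -0.008, 0], 0], [[-0.023, -0.012, 0], 0], [[-0.03, -0.014, 0], 0], [[-0.033, -0.015, 0], 0]]'

```text
clock: 9.12
tool_pos: [0.4647, 0.0593, 0.0808]
orientation: [-179.9, -0.1, 180.0]
force: [-6.1, -1.3, 3.2]
opening: 0.0002
gripper_force: 2.8
```

```bash
python3 look.py .504 .061 160
```

```text
scene [0.5084 0.063  2.7521] 157.7 0.031 rel [-1.294000e-01  1.440000e-02  1.696831e+02]
top cannot unpack non-iterable NoneType object
[0.465  0.06   0.0808] [-2.6 -0.8  0.4] [-180.   -0.  180.]
```

>>> send_rows --deltas '[[[-0.004, -0.001, 0], 0], [[-0.008, -0.002, 0], 0], [[-0.012, -0.003, 0], 0], [[-0.012, -0.003, 0], 0], [[-0.012, -0.003, 0], 0]]'

```text
clock: 9.73
tool_pos: [0.4754, 0.0584, 0.0811]
orientation: [180.0, 0.1, -179.9]
force: [-1.9, -0.7, -0.7]
opening: 0.0003
gripper_force: 0.6
```

```bash
python3 look.py .51 .061 166
```

```text
scene [0.5166 0.0634 2.8669] 164.3 0.035 rel [-1.214000e-01  1.650000e-02  1.762637e+02]
top cannot unpack non-iterable NoneType object
[0.4754 0.0586 0.0813] [-1.1 -0.5 -0.2] [ 1.800e+02  1.000e-01 -1.799e+02]
```

>>> send_rows --deltas '[[[0.013, 0.005, 0], 0], [[0.026, 0.01, 0], 0], [[0.026, 0.02, 0], 0.05], [[0.026, 0.02, 0], 0.1], [[0.026, 0.02, 0], 0.133]]'

```text
clock: 10.35
tool_pos: [0.4532, 0.0749, 0.0813]
orientation: [180.0, 0.0, 167.9]
force: [-0.5, -0.5, -0.5]
opening: 0.0003
gripper_force: 0.0
```

>>> send_rows --deltas '[[[0, 0, 0], 0], [[0, 0, 0], 0], [[0, 0, 0], 0], [[0, 0, 0], 0], [[0, 0, 0], 0]]' --gripper 0.45

```text
clock: 10.77
tool_pos: [0.4538, 0.0741, 0.081]
orientation: [180.0, 0.0, 168.1]
force: [-0.2, -0.1, 0.2]
opening: 0.0281
gripper_force: 0.0
```

```bash
python3 look.py .5166 .0634 164
python3 - <<'E'
from h import *
R=np.array([.632,.022,np.radians(-12)])
print(rel(np.r_[ctrl.get_obs()["tool_pos"][:2],0],R))
E
```

```text
scene [0.517  0.0646 2.8826] 165.2 0.031 rel [-1.213000e-01  1.770000e-02  1.771585e+02]
top cannot unpack non-iterable NoneType object
[0.4538 0.0741 0.0809] [-0.1 -0.   0.3] [-180.    -0.   168.1]
[-0.18508509  0.01388068 12.        ]
```

>>> send_rows --deltas '[[[-0.015, 0.003, 0], 0], [[-0.03, 0.005, 0], 0], [[-0.04, 0.005, 0], 0], [[-0.05, 0.005, 0], 0], [[-0.06, 0.005, 0], 0]]'

```text
clock: 11.38
tool_pos: [0.4998, 0.0672, 0.0805]
orientation: [-179.9, -0.2, 168.0]
force: [-9.6, 2.7, 7.8]
opening: 0.0396
gripper_force: 4.9
```

>>> send_rows --deltas '[[[-0.012, 0, 0], 0], [[-0.024, 0, 0], 0], [[-0.036, 0, 0], 0], [[-0.048, 0, 0], 0], [[-0.06, 0, 0], 0]]'

```text
clock: 11.8
tool_pos: [0.5465, 0.0572, 0.0804]
orientation: [-179.9, -0.3, 168.0]
force: [-9.8, 3.3, 8.6]
opening: 0.0393
gripper_force: 5.1
```

```bash
python3 look.py .58 .052 167
python3 - <<'E'
from h import *
R=np.array([.632,.022,np.radians(-12)])
print(rel(np.r_[ctrl.get_obs()["tool_pos"][:2],0],R))
p=ctrl.snapshot("scene")
cv2.imwrite("pics/s3.png",cv2.resize(p["color"][150:350,190:450,::-1],None,fx=3,fy=3))
E
```

```text
scene [0.5803 0.0495 2.9476] 168.9 0.024 rel [-5.630000e-02  1.610000e-02  1.808839e+02]
top cannot unpack non-iterable NoneType object
[0.5487 0.058  0.0807] [-0.3  0.1 -0.4] [180.   0. 168.]
[-0.08899888  0.01789372 12.        ]
```

View pics/s3.png

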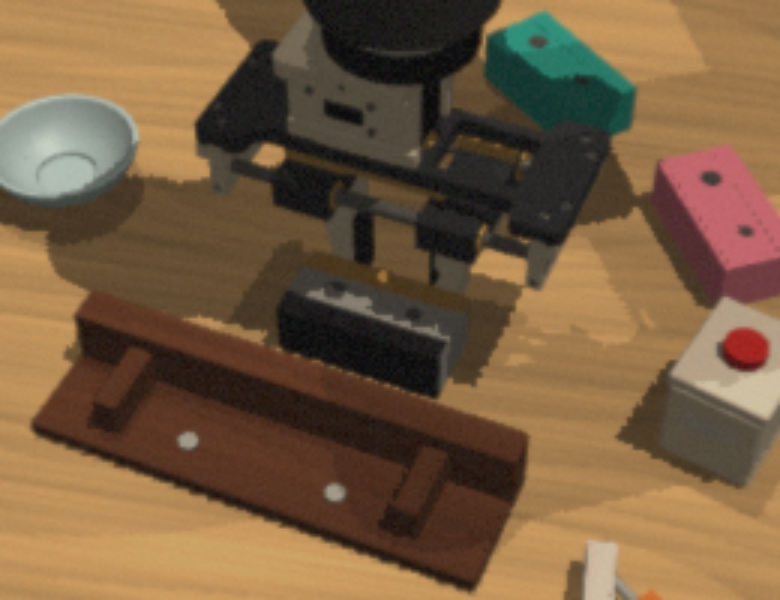

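The scene view shows the block at crop (370,325), parallel to the rail and about 3 cm short of it, with both fingers on the brass side. I'll finish the push.

>>> send_rows --deltas '[[[-0.01, 0, 0], 0], [[-0.02, 0, 0], 0], [[-0.03, 0, 0], 0], [[-0.036, 0, 0], 0], [[-0.036, 0, 0], 0]]'

```text
clock: 12.47
tool_pos: [0.5762, 0.0519, 0.0806]
orientation: [-179.9, -0.1, 168.1]
force: [-2.4, -1.1, 0.8]
opening: 0.0393
gripper_force: 1.0
```

>>> send_rows --deltas '[[[-0.001, 0, 0], 0], [[-0.002, 0, 0], 0], [[-0.003, 0, 0], 0], [[-0.004, 0, 0], 0], [[-0.005, 0, 0], 0]]'

```text
clock: 12.88
tool_pos: [0.5789, 0.0513, 0.0806]
orientation: [-179.9, -0.2, 168.1]
force: [-6.6, 1.9, 3.4]
opening: 0.0393
gripper_force: 3.5
```

>>> send_rows --deltas '[[[-0.001, 0, 0], 0], [[-0.002, 0, 0], 0], [[-0.003, 0, 0], 0], [[-0.003, 0, 0], 0], [[-0.003, 0, 0], 0]]'

```text
clock: 13.3
tool_pos: [0.5796, 0.0511, 0.0806]
orientation: [-179.9, -0.3, 168.0]
force: [-14.5, 6.5, 10.4]
opening: 0.0397
gripper_force: 7.9
```

>>> send_rows --deltas '[[[-0.001, 0, 0], 0], [[-0.002, 0, 0], 0], [[-0.003, 0, 0], 0], [[-0.003, 0, 0], 0], [[-0.003, 0, 0], 0]]'

```text
clock: 13.72
tool_pos: [0.5799, 0.051, 0.0807]
orientation: [-179.9, -0.5, 168.0]
force: [-24.5, 13.0, 19.0]
opening: 0.0397
gripper_force: 13.4
```

>>> send_rows --deltas '[[[0.006, 0, 0], 0], [[0.02, 0, 0], 0], [[0.05, 0, 0], 0], [[0.09, 0, -0.02], 0], [[0.12, 0, -0.06], 0]]'

```text
clock: 14.13
tool_pos: [0.4875, 0.0692, 0.1259]
orientation: [-179.8, -0.3, 168.0]
force: [1.0, 1.2, 1.3]
opening: 0.039
gripper_force: 0.0
```

>>> send_rows --deltas '[[[0.03, 0, -0.04], 0], [[0.06, 0, -0.08], 0], [[0.06, 0, -0.1], 0], [[0.06, 0, -0.1], 0], [[0.06, 0, -0.1], 0]]'

```text
clock: 14.55
tool_pos: [0.4447, 0.0808, 0.2103]
orientation: [179.8, 0.2, 168.1]
force: [-0.1, -0.3, 0.0]
opening: 0.0391
gripper_force: 0.0
```

```bash
python3 look.py .61 .044 168
python3 - <<'E'
from h import *
p=ctrl.snapshot("scene")
cv2.imwrite("pics/s4.png",cv2.resize(p["color"][150:350,190:450,::-1],None,fx=3,fy=3))
for t in ["dish","dispenser","clamp"]:
    b=ctrl.boxes_of(p,t)[0]; print(t,toworld(p,np.array(b["xy"])*[640,480],.03)[0].round(3))
E
```

```text
scene [0.5998 0.0409 2.599 ] 148.9 0.774 rel [-3.550000e-02  1.180000e-02  1.609115e+02]
top [0.6103 0.0337 2.9203] 167.3 1.502 rel [-2.360000e-02  7.000000e-03  1.793188e+02]
[0.4442 0.0799 0.2078] [ 0.2 -0.4  0.4] [-1.799e+02 -1.000e-01  1.680e+02]
dish [ 0.502 -0.153  0.03 ]
dispenser [0.602 0.237 0.03 ]
clamp [0.765 0.204 0.03 ]
```

View pics/s4.png

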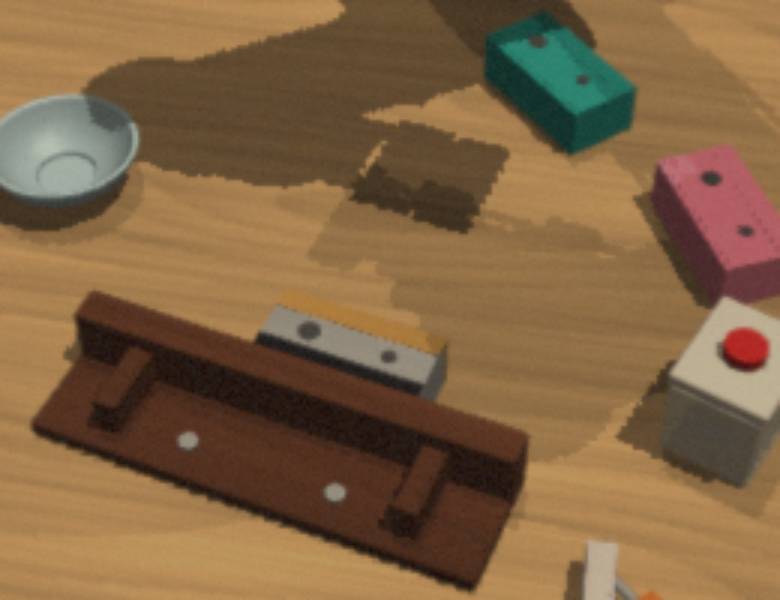

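Run:
```python
from h import *
R=np.array([.632,.022,np.radians(-12)])
p=ctrl.snapshot("scene")
P=lambda L:np.array(L)/3+[189.67,149.67]
for n,L,z in [("brass outer",[(283,292),(447,343)],.032),("rail top back... front edge",[(93,292),(525,435)],.04)]:
    w=toworld(p,P(L),z); v=w[1]-w[0]; print(n,[rel([*x[:2],0],R)[:2].round(4) for x in w],np.degrees(np.arctan2(v[1],v[0])).round(2)-90,np.hypot(v[0],v[1]))
p=ctrl.snapshot("top")
cv2.imwrite("pics/t5.png",cv2.resize(p["color"][150:310,220:410,::-1],None,fx=4,fy=3.75,interpolation=cv2.INTER_CUBIC))
```

```text
brass outer [array([-0.042 , -0.0298]), array([-0.0427,  0.0618])] -11.579999999999998 0.09165380335324283
rail top back... front edge [array([ 0.0029, -0.1162]), array([0.0032, 0.1198])] -12.079999999999998 0.23597560670702222
```

View pics/t5.png

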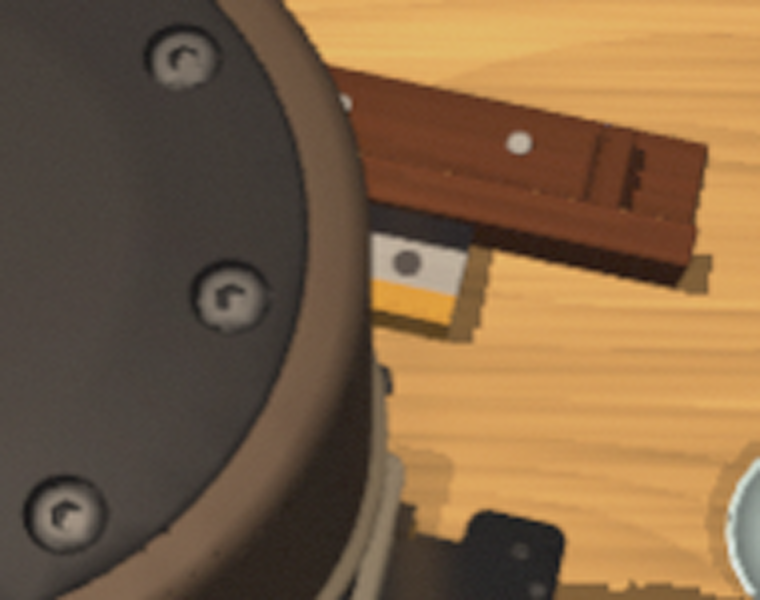

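The views agree. In the scene image, the brass outer edge lies 45 mm from the rail's front edge (46 mm expected) and 0.5° off parallel. The top view shows the block's black side against the rail at (420,220). Handing in.

```bash
python3 -c "
from plant import ctrl
print(ctrl.close_job())"
```

```text
the job is handed in; nothing more can be done
None
```

The block was turned where it stood and pushed up so its black side lies against the walnut rail, within about 0.5° of parallel by the last picture; the job is handed in, and no verdict came back.

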